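# Switch the vacuum from the finished filter station to the next one

### The job

On the vacuum filtration manifold the sample at the station whose lever is open (in line with its pipe) has run through. Push that lever fully shut with a fingertip first, so that the vacuum is not lost, and only then push open, all the way, the lever of the station whose funnel wears the blue lid; the station blanked with the black stopper stays shut. Only push the levers: pinch and lift nothing, leave the funnels seated and the things round about where they are.

Things in the scene. Friction and masses are not known exactly. Their poses are not given: they have to be found in the camera images.
- header: Fixed vacuum header: square bar 34 x 400 mm along its y, 78 mm in front (-x) of the row of valve stems, top 67 mm above the bench. At its -y end an elbow tube, 132 mm high, leads to a trap bottle (66 mm wide, 122 mm high) 262 mm out; a round gauge, 122 mm high, stands 222 mm out at its +y end. Origin on the bench under the middle valve's stem.
- station_done: Fixed finished station with the lidless funnel; lever open at the start. Origin on the bench under the valve stem (the lever's vertical axis); x along its pipe from the header (-78 mm) to the filter support (+105 mm), y along the header, z up. The three stations stand 135 mm apart, in any order. Valve 40 mm wide, 72 mm long, below 70 mm; gland 21 mm wide, lever hub 22 mm wide, up to 93 mm.
- station_next: Fixed filter station to be used next, like the first, with the blue-lidded funnel; its lever is shut at the start.
- station_blank: Fixed filter station not in use, like the others, closed with a black rubber stopper (top 97 mm high) in place of a funnel; its lever is shut and stays so.
- lever_done (a joint): Lever of station_done, rad: 0 = shut (crosswise, pointing along the station's +y), 1.571 = open (in line with the pipe, pointing along the station's -x, over the header); opens counterclockwise seen from above; hard stop at each end; turns stiffly (0.22 N m, about 4 N at the grip) and stays where left.
- lever_next (a joint): Lever of station_next, same meaning and feel.
- lever_blank (a joint): Lever of station_blank, same meaning and feel.
- grip_done (a point): Centre of the red sleeve of lever_done, 62 mm from the stem axis, 97.5 mm above the bench. The sleeve is a bar from 30 to 78 mm from the axis, 15 mm wide, its flanks 92 to 103 mm above the bench, free below down to the header's top (67 mm). One flank (c4) faces the header when the lever is shut and is pushed to shut it; the other (c5) is pushed to open it.
- grip_next (a point): The same point on the red sleeve of lever_next.
- seat_done (a point): Centre of the floor of the filter support of station_done, 65 mm above the bench: a round seat 54 mm wide with a rim 6 mm high.
- seat_next (a point): The same point at station_next.
- funnel_done: Loose clear filter funnel without lid, 64 mm wide, 55 mm high, standing in the seat of station_done (top 120 mm above the bench). Origin at the centre of its underside.
- funnel_next: Loose clear filter funnel with a blue lid, 64 mm wide, 61 mm high, standing in the seat of station_next (top 126 mm above the bench). Origin at the centre of its underside.
- wash_bottle: White wash bottle with a red cap and spout, 193 mm high, loose bystander on the right.
- cool_block: Purple cooling block with tubes, 66 x 98 x 59 mm, loose bystander on the right.
- tip_box: Red box of pipette tips, 72 x 122 x 71 mm, loose bystander on the right.

How it is judged (in metres and radians):
On the way, in this order (a step that is already met when the one before it is completed fails the run):
1. the finished station's lever is fully shut while the next station is still shut (value of joint lever_done below 0.1 rad and value of joint lever_next below 0.25 rad), for 0.2 s.
2. the lever of the blue-lidded station is fully open (value of joint lever_next above 1.45 rad), for 0.2 s.
At the end, for the whole second after the job is handed in: The finished station's lever is within 0.1 rad of its shut stop, the lever of the blue-lidded station within 0.12 rad of its open stop, the blanked station's lever still within 0.1 rad of shut, and both funnels stand upright in their seats (within 6 mm) (value of joint each of lever_done, lever_blank below 0.1 rad and value of joint lever_next above 1.45 rad and distance between funnel_done and seat_done below 0.006 m and distance between funnel_next and seat_next below 0.006 m and angle between each of funnel_done, funnel_next's own z axis and vertical below 0.1 rad); the robot touches nothing.
It fails at once if both stations open at once, so that the vacuum is lost (value of joint each of lever_done, lever_next above 0.3 rad).
It fails at once if the blanked station is opened (value of joint lever_blank above 0.25 rad).
It fails at once if a lever is pinched from both sides ((contact force between the fingers and lever_done_c4 above 1 N and contact force between the fingers and lever_done_c5 above 1 N) or (contact force between the fingers and lever_next_c4 above 1 N and contact force between the fingers and lever_next_c5 above 1 N)).
It fails at once if a funnel is lifted or knocked from its seat (distance of any of funnel_done, funnel_next from where it was at the start of the episode above 0.01 m).
It fails at once if something round about is moved (distance of any of wash_bottle, cool_block, tip_box from where it was at the start of the episode above 0.02 m).
It also fails if it takes over 48 s, if anything falls off the work surface, if the arm or the gripper's body presses on something with over 40 N, if the wrist force passes 120 N, or if a joint passes its speed limit or range.

### The arm

A 6-joint arm with a two-finger parallel gripper is mounted at the origin on a cart in front of the work surface, level with it; the furniture and walls round the work are solid. World frame = base frame: x ahead of the robot, y to its left, z up, the work surface at z = 0. Lengths are in mm, angles in rad, forces in N, time in s.
With the tool pointing down it reaches from about 250 to 800 mm from the base axis. Payload 8.5 kg.
Tool frame: the origin (TCP) lies midway between the tips of the shut fingers; the grasp point (between the pads) lies 19 mm behind it; z points along the fingers, y is the line along which they close (so a half turn about z gives the same grasp; the last joint's range is limited). The gripper opens to 85 mm and grips with 20 to 120 N. Pads are 22 mm wide; open, the fingers measure 114 mm over their backs; the gripper's body (76 mm by 85 mm) begins 54 mm behind the grasp point. The pads swing forward as they close: fully open they stand 13 mm farther back than shut.
Start: joints at [1.322, 0.238, -0.013, 1.319, 0, 1.571], TCP at [129.264, 508.792, 231.276] pointing down, gripper open.
Joint ranges: [-2.66, 2.66], [-1.03, 1.9], [-1.14, 1.46], [-1.82, 2.27], [-1.45, 1.34], [-3.14, 3.14]. Speed limits (rad/s): [2.22, 2.22, 2.79, 3.14, 3.14, 3.14].

### API

Orientations are given as a unit quaternion [x, y, z, w].
In Python, from workcell import bot gives the robot as it stands.
- The arm moves only by the tool run_rows, called after "Emit:" as name(argument=value, ...), one argument or row to a line, values as JSON. Schema: {"type":"object","properties":{"rows":{"type":"string"},"clamp_n":{"type":"number"},"only":{"type":"string"},"quiet":{"type":"boolean"},"lines":{"type":"string"}},"required":["rows"],"additionalProperties":false}. rows is a string of 1 to 20 rows, one to a line, with the numbers parted by commas; each row has 5 numbers: dx, dy, dz in fractions of the full range, 1 being 1000 mm, then a turn about the tool's z in parts of the range, where 1.0 means 90 degrees, then the opening from 0.0 (shut) to 1.0 (fully open); each row is the pose to reach, as a shift and turn from the pose commanded when the call began, along the tool's axes at that moment; what a row does not reach only later rows make up. A row lasts 1/12 s, in which the tool goes at most 41.7 mm and 0.125 rad, less where a joint would pass 70% of its speed; a pose out of reach is approached as far as the arm can. The fingers move at their own pace and stop on an object; clamp_n is the grip in N (left out, the last holds). Time passes only in rows, so rows that do not move let the fingers close. The tool returns the time, the measured TCP pose, the force, the opening and the grip force at its end. only (a regular expression) keeps the lines of the reply that match it, lines (a string "A,B") keeps lines A to B, and quiet returns only ok. Shift and turn numbers lie between -1 and 1, and a call with a number outside is refused. Input that does not fit is refused with a message, and nothing moves.
- bot.read_state(): the state, without advancing time (a new reading comes with each control period).
- bot.camera(name): name is "scene" or "top"; returns a dict with "color" (480x640x3 uint8, red, green, blue), "mtx" (3x3 intrinsics, pixels), "rvec" (rotation vector, rad) and "tvec" (3), from world to camera coordinates, as OpenCV has them. Camera axes: x right, y down, z forward; pixel columns grow to the right and rows downward; lengths in mm; the calibration is good to about 2 mm. A picture is of the moment at which its call begins. There is no depth.
- bot.close_job(): hands the job in; it is judged then, once.
The state is a dict: "time_s": time; "joints": joint angles; "dq": joint speeds; "joint_torque": joint torques, N m; "tcp_pos": TCP position; "eef_rot": TCP orientation; "ft_force": force on the tool from outside, world axes, zero at the start; "torque": the same for the moment, N m; "gripper_width": opening from 0.0 (shut) to 1.0 (fully open); "grip_force": force on a finger pad.
Only numpy, scipy, OpenCV 4.12 (cv2) and the standard library are available. Lean on these libraries where they do the work, as an engineer would, in place of code of your own. Each camera call takes 0.05 s, during which the arm holds its last target. There are 200 camera calls.

## Working session

There is one attempt and no reset: what is moved stays moved. The work goes in short steps, Python scripts to look and compute and a tool call to move; the robot and the scene stay as the last step left them, time stands still between calls to the robot, and variables do not carry over. Pictures are saved under pics/ and viewed, at most 10 in all, crops included, and the job is handed in when it is done.

```bash
ls; mkdir -p pics; python3 - <<'E'
from workcell import bot
import cv2
for n in("scene","top"):
    c=bot.camera(n); cv2.imwrite(f"pics/{n}0.png",c["color"][:,:,::-1]); print(n,c["mtx"],c["rvec"],c["tvec"])
s=bot.read_state();print(s["tcp_pos"],s["eef_rot"],s["gripper_width"],s["time_s"])
E
```

```text
pics
workcell.py
scene [[462.54624807   0.         320.28086418]
 [  0.         462.54624807 240.20654234]
 [  0.           0.           1.        ]] [ 1.88392177 -0.81049173  0.47468517] [-427.79069433  220.46248627  927.14716339]
top [[616.90589415   0.         330.56425303]
 [  0.         616.90589415 235.26365297]
 [  0.           0.           1.        ]] [ 2.16125268 -2.14527261  0.15355374] [ -66.73795832  549.26388969 1471.63247954]
[129.19292209 508.47047427 230.73948613] [ 1.24095499e-01  9.92270059e-01 -6.56622852e-04 -7.35988211e-05] 1.0000040360336608 0.1
```

View pics/scene0.png

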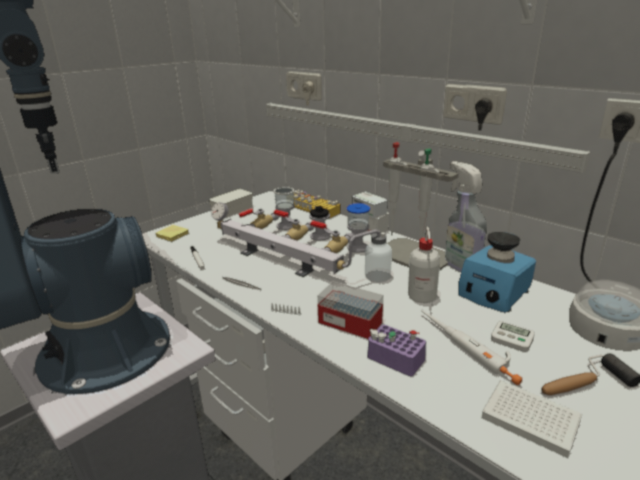

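View pics/top0.png

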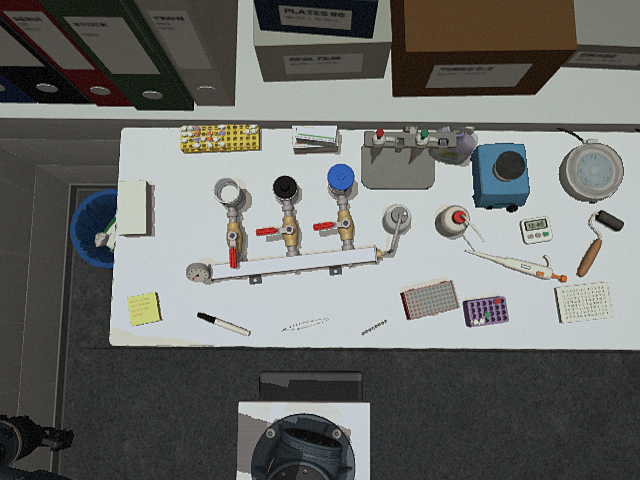

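The left station (240,255) has its lever open over the header, the middle one (290,230) has the black stopper and the right one (345,225) wears the blue lid. Next I measure the sleeves in both views.

```bash
cat > h.py <<'E'
import cv2,numpy as np
from workcell import bot
def red(n,box):
    c=bot.camera(n);x0,y0,x1,y1=box
    h=cv2.cvtColor(c["color"],cv2.COLOR_RGB2HSV)
    m=(((h[...,0]<6)|(h[...,0]>174))&(h[...,1]>150)&(h[...,2]>80)).astype(np.uint8)
    k=np.zeros_like(m);k[y0:y1,x0:x1]=m[y0:y1,x0:x1]
    N,l,st,ce=cv2.connectedComponentsWithStats(k)
    out=[]
    for i in range(1,N):
        if st[i,4]>25:
            pts=np.argwhere(l==i)[:,::-1].astype(np.float32)
            out.append((ce[i],cv2.minAreaRect(pts),st[i,4]))
    return c,sorted(out,key=lambda o:o[0][0])
def P(c):
    R=cv2.Rodrigues(c["rvec"])[0];return R,np.asarray(c["tvec"]).ravel()
def ray(c,uv,z):
    R,t=P(c);d=R.T@np.linalg.inv(c["mtx"])@[uv[0],uv[1],1.];o=-R.T@t
    return o+d*(z-o[2])/d[2]
def tri(c1,p1,c2,p2):
    M=[c["mtx"]@np.c_[P(c)] for c in(c1,c2)]
    X=cv2.triangulatePoints(M[0],M[1],np.float64(p1),np.float64(p2)).ravel();return X[:3]/X[3]
E
python3 - <<'E'
from h import *
np.set_printoptions(precision=1,suppress=True)
ct,a=red("top",(200,200,370,280)); cs,b=red("scene",(225,195,345,240))
for o in a: print("top",o, ray(ct,o[0],101),[ray(ct,q,103)[:2] for q in cv2.boxPoints(o[1])])
for o in b: print("scene",o)
for o,q in zip(a,b): print(tri(ct,o[0],cs,q[0]))
im=ct["color"][160:285,180:380,::-1]; cv2.imwrite("pics/crop.png",cv2.resize(im,None,fx=4,fy=4,interpolation=cv2.INTER_CUBIC))
E
```

```text
top (array([232.6, 257.5]), ((232.49998474121094, 256.9999694824219), (20.171178817749023, 6.365809917449951), 85.60128784179688), np.int32(119)) [486.9 165.6 101. ] [array([510.8, 175.3]), array([512.1, 160.6]), array([465.1, 155.7]), array([463.9, 170.3])]
top (array([265.4, 230.9]), ((265.9769287109375, 230.8153839111328), (5.82963228225708, 20.341697692871094), 82.87498474121094), np.int32(112)) [550.1  90.6 101. ] [array([553.8, 113.5]), array([560.1,  66.4]), array([546.4,  64.4]), array([540.1, 111.5])]
top (array([323. , 225.6]), ((323.07000732421875, 225.48997497558594), (6.081118583679199, 20.36467742919922), 81.8698959350586), np.int32(115)) [563.8 -44.3 101. ] [array([567.3, -19.9]), array([574.5, -67.1]), array([560.2, -69.3]), array([553. , -22.1])]
scene (array([245.5, 212.5]), ((245.5, 212.5), (2.7854299545288086, 12.070197105407715), 68.19859313964844), np.int32(36))
scene (array([280.6, 212.8]), ((280.8678894042969, 212.96226501464844), (12.362448692321777, 4.120816707611084), 15.945395469665527), np.int32(51))
scene (array([317.8, 224.1]), ((317.6177062988281, 224.0294189453125), (13.339459419250488, 4.6081767082214355), 14.03624439239502), np.int32(63))
[486.3 165.7 102.6]
[549.9  90.5 102. ]
[563.1 -43.9 102. ]
```

View pics/crop.png

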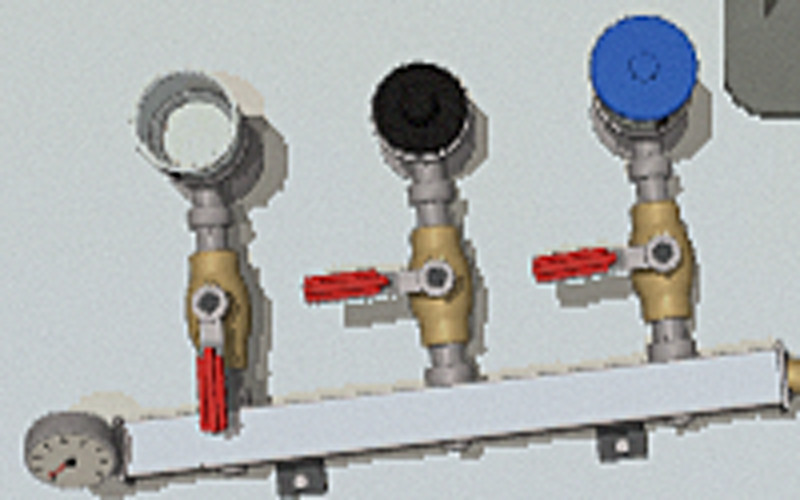

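```bash
cat >> h.py <<'E'
from scipy.spatial.transform import Rotation as Ro
A=np.arctan2(13.4,134.7); SX=np.array([np.cos(A),np.sin(A)]); SY=np.array([-np.sin(A),np.cos(A)])
ST={"next":np.array([569.2,-98.]),"blank":np.array([555.7,36.7]),"done":np.array([542.,171.2])}
def to(st,x,y,z):  # displacement in tool axes to a station-frame point
    s=bot.read_state();w=np.r_[ST[st]+SX*x+SY*y,z]
    return Ro.from_quat(s["eef_rot"]).as_matrix().T@(w-s["tcp_pos"])
def loc(st):
    s=bot.read_state();d=s["tcp_pos"][:2]-ST[st];return np.r_[d@SX,d@SY,s["tcp_pos"][2]]
E
python3 - <<'E'
from h import *
np.set_printoptions(precision=1,suppress=True)
c=bot.camera("top")
for p in((210,302),(436,277),(661,252)): print(ray(c,(180+p[0]/4,160+p[1]/4),95))
print("yaw",A,to("done",-60,-36,150),Ro.from_quat(bot.read_state()["eef_rot"]).as_matrix())
for nm,sg in(("done",1),("next",-1)):
  for t in (np.linspace(1.57,-.03,9) if sg>0 else np.linspace(0,1.6,9)):
    d=np.array([-np.sin(t),np.cos(t)]);n=-sg*np.array([np.cos(t),np.sin(t)])
    h=11*abs(np.cos(t))+14.5*abs(np.sin(t)); s=60+sg*(11*np.sin(t)-14.5*np.cos(t))
    print(nm,round(t,2),s*d+(7.5+h)*n)
E
```

```text
[539.5 168.2  95. ]
[555.4  35.6  95. ]
[571.4 -96.8  95. ]
yaw 0.09915409799379274 [-439.  -279.7   81.2] [[-1.   0.2 -0. ]
 [ 0.2  1.  -0. ]
 [ 0.  -0.  -1. ]]
done 1.57 [-71. -22.]
done 1.37 [-71.3  -9.9]
done 1.17 [-69.2   2. ]
done 0.97 [-64.7  13.2]
done 0.77 [-58.2  23.4]
done 0.57 [-49.7  32. ]
done 0.37 [-39.7  38.7]
done 0.17 [-28.5  43.4]
done -0.03 [-17.6  45.7]
next 0.0 [18.5 74.5]
next 0.2 [ 6.4 74.8]
next 0.4 [-5.5 72.7]
next 0.6 [-16.7  68.3]
next 0.8 [-26.8  61.7]
next 1.0 [-35.4  53.2]
next 1.2 [-42.2  43.2]
next 1.4 [-46.9  32.1]
next 1.6 [-49.2  20.9]
```

Units first: shifts go in shares of 1000 mm and turns go in shares of 90 degrees. So -439 mm / 1000 = -0.439, -420 mm / 1000 = -0.42, -0.36 rad / 1.5708 = -0.2292.

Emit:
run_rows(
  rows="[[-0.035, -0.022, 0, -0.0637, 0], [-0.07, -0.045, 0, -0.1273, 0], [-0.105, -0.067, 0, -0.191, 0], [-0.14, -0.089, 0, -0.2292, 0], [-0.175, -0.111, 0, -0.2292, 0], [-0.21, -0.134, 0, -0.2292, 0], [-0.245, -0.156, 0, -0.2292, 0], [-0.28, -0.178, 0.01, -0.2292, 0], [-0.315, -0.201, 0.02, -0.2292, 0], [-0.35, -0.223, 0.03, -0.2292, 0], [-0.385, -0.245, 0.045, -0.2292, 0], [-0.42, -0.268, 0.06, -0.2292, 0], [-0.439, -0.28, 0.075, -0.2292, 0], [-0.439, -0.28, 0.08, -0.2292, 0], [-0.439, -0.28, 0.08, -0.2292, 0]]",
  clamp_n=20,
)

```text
refused: rows: the value is not of type 'string' (schema: type "string"). Nothing was moved.
```

The error is about the shape of the input: rows one to a line, with the numbers parted by commas. Fixing that and sending the same move.

Emit:
run_rows(
  rows="-0.035,-0.022,0,-0.0637,0\n-0.07,-0.045,0,-0.1273,0\n-0.105,-0.067,0,-0.191,0\n-0.14,-0.089,0,-0.2292,0\n-0.175,-0.111,0,-0.2292,0\n-0.21,-0.134,0,-0.2292,0\n-0.245,-0.156,0,-0.2292,0\n-0.28,-0.178,0.01,-0.2292,0\n-0.315,-0.201,0.02,-0.2292,0\n-0.35,-0.223,0.03,-0.2292,0\n-0.385,-0.245,0.045,-0.2292,0\n-0.42,-0.268,0.06,-0.2292,0\n-0.439,-0.28,0.075,-0.2292,0\n-0.439,-0.28,0.08,-0.2292,0\n-0.439,-0.28,0.08,-0.2292,0",
  clamp_n=20,
)

```text
time_s: 1.5
tcp_pos: [485.5, 127.8, 149.5]
eef_rot: [-0.054, 0.999, -0.0, -0.002]
ft_force: [-0.1, -0.3, -0.8]
gripper_width: 0.003
grip_force: 0.0
```

```bash
python3 - <<'E'
from h import *
np.set_printoptions(precision=2,suppress=True)
print(loc("done"),to("done",-66,-36,81),bot.read_state()["ft_force"],Ro.from_quat(bot.read_state()["eef_rot"]).as_matrix()[:2,:2])
c=bot.camera("top"); im=c["color"][160:285,180:380,::-1]; cv2.imwrite("pics/crop2.png",cv2.resize(im,None,fx=4,fy=4,interpolation=cv2.INTER_CUBIC))
c=bot.camera("scene"); im=c["color"][140:290,200:400,::-1]; cv2.imwrite("pics/s2.png",cv2.resize(im,None,fx=4,fy=4,interpolation=cv2.INTER_CUBIC))
E
```

```text
[-60.53 -37.61 149.52] [ 5.23  1.69 68.54] [-0.13 -0.34 -0.83] [[-0.99 -0.11]
 [-0.11  0.99]]
```

View pics/s2.png

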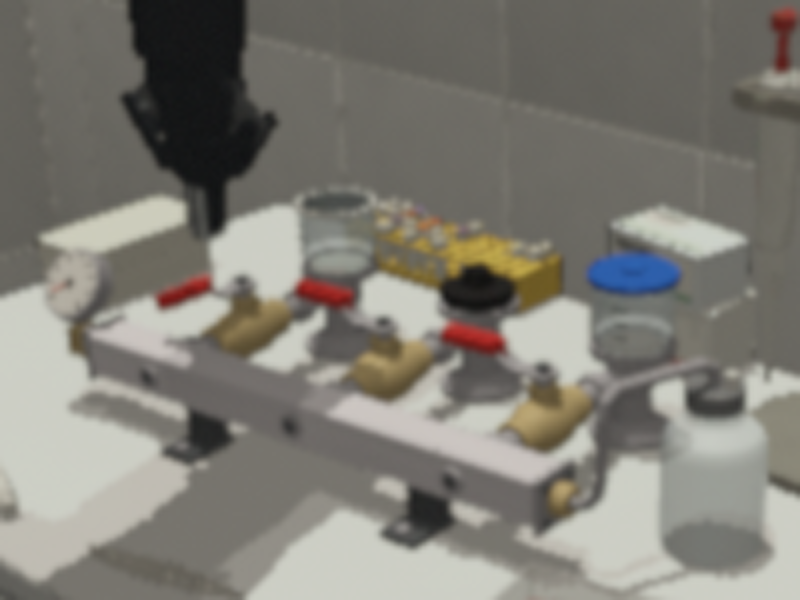

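The shut fingers hang clear of the levers, at (205,215) in the crop, with the tool in line with the station. Going down.

In the tool's units: 67 mm / 1000 = 0.067, 50 mm / 1000 = 0.05.

Emit:
run_rows(
  rows="0.003,0.002,0.025,0,0\n0.006,0.002,0.05,0,0\n0.006,0.002,0.067,0,0\n0.006,0.002,0.067,0,0",
)

```text
time_s: 1.93
tcp_pos: [477.1, 131.4, 82.5]
eef_rot: [-0.057, 0.998, -0.0, -0.002]
ft_force: [-0.4, -1.0, 0.7]
gripper_width: -0.002
grip_force: 0.0
```

Emit:
run_rows(
  rows="0,0.004,0,0,0\n0,0.008,0,0,0\n0,0.011,0,0,0\n0,0.014,0,0,0\n0,0.017,0,0,0\n0,0.02,0,0,0",
)

```text
time_s: 2.43
tcp_pos: [477.8, 150.5, 85.0]
eef_rot: [-0.055, 0.998, -0.0, 0.001]
ft_force: [0.4, -4.2, 2.9]
gripper_width: -0.003
grip_force: 2.1
```

```bash
python3 - <<'E'
from h import *
np.set_printoptions(precision=2,suppress=True)
print(loc("done"))
E
```

```text
[-65.89 -14.23  85.03]
```

Emit:
run_rows(
  rows="0.001,0.006,0,0,0\n0.001,0.012,0,0,0\n0,0.018,0,0,0\n-0.001,0.023,0,0,0\n-0.003,0.028,0,0,0\n-0.006,0.033,0,0,0\n-0.009,0.038,0,0,0\n-0.012,0.042,0,0,0\n-0.016,0.047,0,0,0\n-0.016,0.047,0,0,0",
)

```text
time_s: 3.27
tcp_pos: [488.5, 199.9, 84.1]
eef_rot: [-0.056, 0.998, 0.0, -0.0]
ft_force: [-0.5, -1.4, 0.4]
gripper_width: -0.002
grip_force: 0.4
```

```bash
python3 - <<'E'
from h import *
np.set_printoptions(precision=2,suppress=True)
print(loc("done"))
c=bot.camera("top"); im=c["color"][160:285,180:380,::-1]; cv2.imwrite("pics/crop3.png",cv2.resize(im,None,fx=4,fy=4,interpolation=cv2.INTER_CUBIC))
c=bot.camera("scene"); im=c["color"][140:290,200:400,::-1]; cv2.imwrite("pics/s3.png",cv2.resize(im,None,fx=4,fy=4,interpolation=cv2.INTER_CUBIC))
E
```

```text
[-50.38  33.87  84.13]
```

View pics/s3.png

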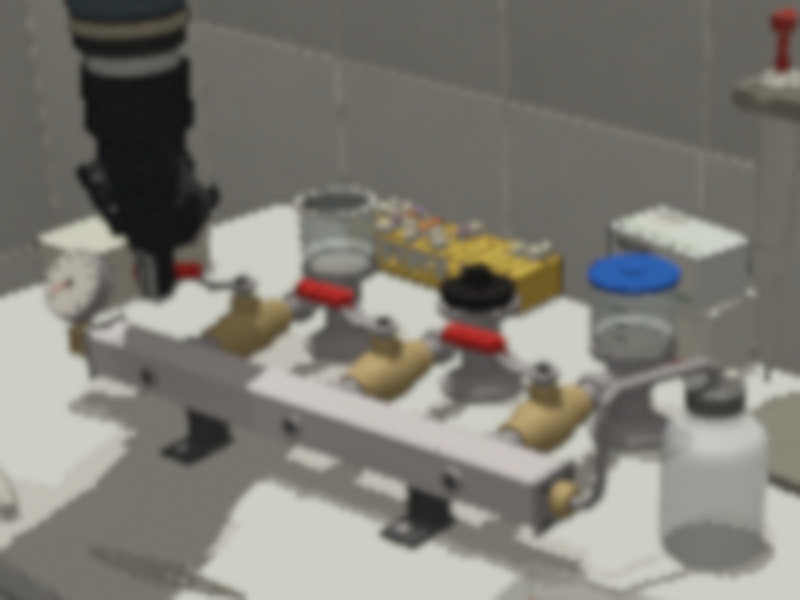

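The finger (155,265) is behind the red sleeve, and the lever is more than halfway shut. I carry on along the arc to the stop.

In the tool's units: -32 mm / 1000 = -0.032, -29 mm / 1000 = -0.029.

Emit:
run_rows(
  rows="-0.005,0.004,0,0,0\n-0.01,0.007,0,0,0\n-0.015,0.009,0,0,0\n-0.02,0.011,0,0,0\n-0.025,0.013,0,0,0\n-0.029,0.013,0,0,0\n-0.032,0.014,0,0,0\n-0.032,0.014,0,0,0",
)

```text
time_s: 4.03
tcp_pos: [518.2, 217.3, 84.0]
eef_rot: [-0.056, 0.998, 0.001, -0.001]
ft_force: [-2.7, 1.9, 0.1]
gripper_width: 0.007
grip_force: 1.3
```

```bash
python3 - <<'E'
from h import *
np.set_printoptions(precision=2,suppress=True)
print(loc("done"))
E
```

```text
[-19.17  48.2   84.02]
```

In the tool's units: -4 mm / 1000 = -0.004, -3 mm / 1000 = -0.003.

Emit:
run_rows(
  rows="-0.001,0,0,0,0\n-0.002,0,0,0,0\n-0.003,0,0,0,0\n-0.004,0,0,0,0\n-0.004,0,0,0,0",
)

```text
time_s: 4.45
tcp_pos: [518.4, 217.2, 83.9]
eef_rot: [-0.056, 0.998, 0.001, -0.004]
ft_force: [-16.0, 2.9, 8.2]
gripper_width: -0.001
grip_force: 8.4
```

Emit:
run_rows(
  rows="-0.001,0,0,0,0\n-0.002,0,0,0,0\n-0.003,0,0,0,0\n-0.003,0,0,0,0",
)

```text
time_s: 4.78
tcp_pos: [518.7, 217.3, 83.7]
eef_rot: [-0.056, 0.998, 0.001, -0.006]
ft_force: [-27.5, 1.5, 16.1]
gripper_width: -0.001
grip_force: 13.8
```

```bash
python3 - <<'E'
from h import *
np.set_printoptions(precision=2,suppress=True)
print(loc("done"))
E
```

```text
[-18.65  48.16  83.72]
```

The lever is at its stop: the force rises without motion. I back off, lift and check.

In the tool's units: -80 mm / 1000 = -0.08, -68 mm / 1000 = -0.068.

Emit:
run_rows(
  rows="0.01,0,0,0,0\n0.025,0,0,0,0\n0.028,0,-0.03,0,0\n0.028,0,-0.068,0,0\n0.028,-0.04,-0.068,0,0\n0.028,-0.08,-0.068,0,0\n0.028,-0.08,-0.068,0,0",
)

```text
time_s: 5.37
tcp_pos: [507.6, 130.2, 153.4]
eef_rot: [-0.054, 0.999, -0.001, 0.001]
ft_force: [-0.5, -0.1, 0.2]
gripper_width: 0.001
grip_force: 0.0
```

```bash
python3 - <<'E'
from h import *
np.set_printoptions(precision=2,suppress=True)
ct,a=red("top",(180,190,370,280))
for o in a: print(o[0],o[1][1],o[2],ray(ct,o[0],101))
print(loc("next"),to("next",22,72,150))
im=ct["color"][160:285,180:380,::-1]; cv2.imwrite("pics/crop4.png",cv2.resize(im,None,fx=4,fy=4,interpolation=cv2.INTER_CUBIC))
E
```

```text
[265.51 230.63] (5.515432834625244, 20.081832885742188) 98 [550.81  90.25 101.  ]
[323.06 225.6 ] (6.081118583679199, 20.36467742919922) 114 [563.83 -44.55 101.  ]
[-38.74 235.09 153.08] [ -59.41 -163.58    3.28]
```

View pics/crop4.png

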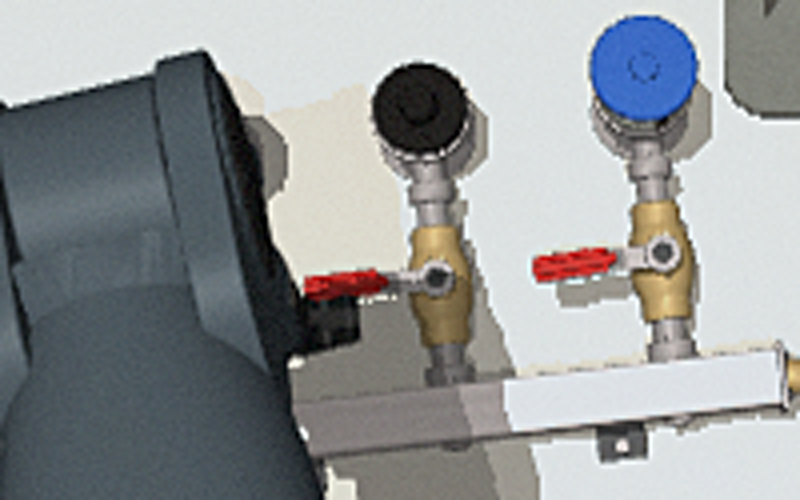

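The arm hides the done lever in this view; the other two are still shut. I move over to the blue-lidded station and check before pushing.

In the tool's units: -165 mm / 1000 = -0.165, -145 mm / 1000 = -0.145.

Emit:
run_rows(
  rows="-0.01,-0.04,0,0,0\n-0.035,-0.075,0,0,0\n-0.055,-0.11,0,0,0\n-0.067,-0.145,0,0,0\n-0.067,-0.165,0,0,0\n-0.067,-0.165,0,0,0",
)

```text
time_s: 5.92
tcp_pos: [592.8, -25.1, 151.8]
eef_rot: [-0.054, 0.999, -0.0, 0.0]
ft_force: [-0.2, 0.5, 0.2]
gripper_width: 0.003
grip_force: 0.0
```

```bash
python3 - <<'E'
from h import *
np.set_printoptions(precision=2,suppress=True)
ct,a=red("top",(180,190,370,280)); cs,b=red("scene",(215,195,345,240))
for o in a+b: print(o[0],o[1],o[2],ray(ct,o[0],101))
print(loc("next"))
E
```

```text
[208.07 237.12] ((208.06930541992188, 237.19305419921875), (5.771215915679932, 20.199254989624023), 84.2894058227539) 112 [534.41 224.2  101.  ]
[259.98 231.46] ((260.0, 231.5), (5.0, 8.0), 90.0) 48 [548.75 103.16 101.  ]
[246. 203.] ((246.0, 203.0), (4.0, 10.0), 90.0) 41 [616.28 137.63 101.  ]
[280.65 212.78] ((280.8678894042969, 212.96226501464844), (12.362448692321777, 4.120816707611084), 15.945395469665527) 51 [593.54  55.55 101.  ]
[317.74 224.46] ((317.6470947265625, 224.41180419921875), (13.581995010375977, 3.8805696964263916), 14.03624439239502) 54 [566.42 -32.03 101.  ]
[ 29.78  73.34 152.  ]
```

The done lever lies at its shut place: 534,224, against about 537,225 expected. Going down beside the next lever, then pushing it.

In the tool's units: 68 mm / 1000 = 0.068, 30 mm / 1000 = 0.03.

Emit:
run_rows(
  rows="0,0,0.03,0,0\n0,0,0.068,0,0\n0,0,0.068,0,0\n0.006,0,0.068,0,0\n0.012,0,0.068,0,0\n0.018,0,0.068,0,0\n0.024,0,0.068,0,0\n0.03,0,0.068,0,0\n0.03,0,0.068,0,0",
)

```text
time_s: 6.77
tcp_pos: [561.1, -25.6, 85.8]
eef_rot: [-0.055, 0.998, -0.0, 0.001]
ft_force: [1.8, -0.1, 1.5]
gripper_width: -0.001
grip_force: 0.7
```

```bash
python3 - <<'E'
from h import *
np.set_printoptions(precision=2,suppress=True)
print(loc("next"))
ct,a=red("top",(180,190,370,280)); cs,b=red("scene",(215,195,345,240))
for o in a+b: print(o[0],o[1],o[2])
E
```

```text
[-0.89 72.88 85.83]
[208.07 237.12] ((208.06930541992188, 237.19305419921875), (5.771215915679932, 20.199254989624023), 84.2894058227539) 112
[264.57 230.98] ((264.5615234375, 230.99232482910156), (5.82963228225708, 17.4888973236084), 82.87498474121094) 101
[246. 203.] ((246.0, 203.0), (4.0, 10.0), 90.0) 41
[280.7  212.84] ((280.88238525390625, 212.9706268310547), (12.369317054748535, 3.8805696964263916), 14.03624439239502) 50
[315.18 226.64] ((315.4390563964844, 226.54879760742188), (15.349983215332031, 4.527693271636963), 6.34019136428833) 67
```

The lever is moving. I follow the arc.

In the tool's units: -48 mm / 1000 = -0.048, 46 mm / 1000 = 0.046.

Emit:
run_rows(
  rows="0.005,0,0,0,0\n0.01,-0.003,0,0,0\n0.016,-0.005,0,0,0\n0.021,-0.008,0,0,0\n0.026,-0.011,0,0,0\n0.03,-0.015,0,0,0\n0.034,-0.02,0,0,0\n0.038,-0.025,0,0,0\n0.041,-0.03,0,0,0\n0.044,-0.035,0,0,0\n0.046,-0.04,0,0,0\n0.048,-0.045,0,0,0\n0.048,-0.048,0,0,0\n0.048,-0.048,0,0,0",
)

```text
time_s: 8.03
tcp_pos: [517.9, -79.0, 84.0]
eef_rot: [-0.055, 0.998, -0.0, -0.001]
ft_force: [-0.6, 1.0, 1.5]
gripper_width: 0.001
grip_force: 0.3
```

```bash
python3 - <<'E'
from h import *
np.set_printoptions(precision=2,suppress=True)
print(loc("next"))
cs=bot.camera("scene"); im=cs["color"][140:290,200:400,::-1]; cv2.imwrite("pics/s5.png",cv2.resize(im,None,fx=4,fy=4,interpolation=cv2.INTER_CUBIC))
E
```

```text
[-49.19  23.98  83.99]
```

View pics/s5.png

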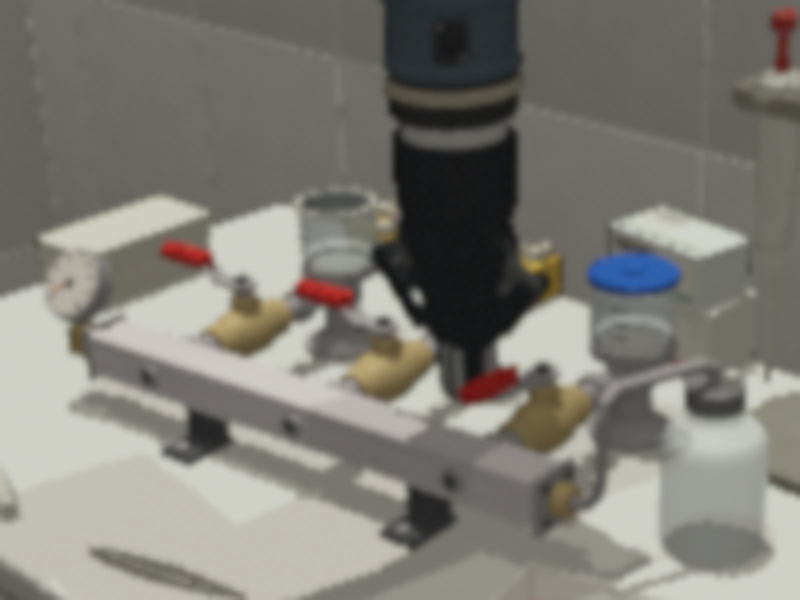

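The next lever (490,385) is nearly in line with its pipe, with the finger on its left flank. The done lever (187,253) is shut. I push on to the stop.

In the tool's units: -8 mm / 1000 = -0.008, -6 mm / 1000 = -0.006.

Emit:
run_rows(
  rows="0.003,-0.002,0,0,0\n0.005,-0.004,0,0,0\n0.005,-0.006,0,0,0\n0.005,-0.008,0,0,0\n0.005,-0.008,0,0,0",
)

```text
time_s: 8.5
tcp_pos: [514.4, -82.9, 84.1]
eef_rot: [-0.057, 0.998, 0.004, -0.0]
ft_force: [1.8, 23.7, 2.4]
gripper_width: -0.0
grip_force: 11.9
```

Emit:
run_rows(
  rows="0,-0.001,0,0,0\n0,-0.003,0,0,0\n0,-0.004,0,0,0\n0,-0.004,0,0,0",
)

```text
time_s: 8.83
tcp_pos: [514.4, -83.4, 84.1]
eef_rot: [-0.058, 0.998, 0.008, -0.0]
ft_force: [0.2, 40.9, 5.5]
gripper_width: 0.002
grip_force: 20.5
```

```bash
python3 - <<'E'
from h import *
np.set_printoptions(precision=2,suppress=True)
print(loc("next"))
E
```

```text
[-53.1   19.92  84.08]
```

That lever is at its stop too. I back off, lift and look.

In the tool's units: 140 mm / 1000 = 0.14, -120 mm / 1000 = -0.12.

Emit:
run_rows(
  rows="0,0.01,0,0,0\n0,0.025,0,0,0\n0,0.025,-0.035,0,0\n0,0.025,-0.07,0,0\n0.025,0.045,-0.11,0,0\n0.06,0.06,-0.12,0,0\n0.1,0.08,-0.12,0,0\n0.14,0.1,-0.12,0,0\n0.14,0.1,-0.12,0,0\n0.14,0.1,-0.12,0,0",
)

```text
time_s: 9.67
tcp_pos: [362.0, -6.6, 204.5]
eef_rot: [-0.056, 0.998, -0.0, -0.0]
ft_force: [0.8, 1.0, 1.7]
gripper_width: -0.001
grip_force: 0.0
```

```bash
python3 - <<'E'
from h import *
ct,a=red("top",(180,190,370,280))
for o in a: print(o[0],o[1],o[2],ray(ct,o[0],101))
c=bot.camera("scene")
v=np.hstack([cv2.resize(k["color"][y:y+150,x:x+200,::-1],None,fx=2,fy=2,interpolation=cv2.INTER_CUBIC) for k,x,y in((ct,180,150),(c,200,140))])
cv2.imwrite("pics/f6.png",v)
E
```

```text
[208.07142857 237.125     ] ((208.06930541992188, 237.19305419921875), (5.771215915679932, 20.199254989624023), 84.2894058227539) 112 [534.405214  224.2047254 101.       ]
[265.45132743 230.89380531] ((265.9769287109375, 230.8153839111328), (5.82963228225708, 20.341697692871094), 82.87498474121094) 113 [550.19156178  90.37284167 101.        ]
[348.1322314  244.41322314] ((348.0, 244.0000457763672), (20.341697692871094, 6.2017364501953125), 82.87498474121094) 121 [ 519.77174476 -103.56872981  101.        ]
```

View pics/f6.png

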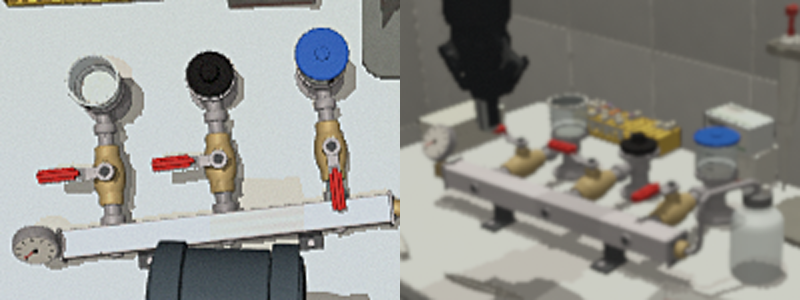

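The left (57,176) and middle (173,163) levers are crosswise, the right one (338,188) is in line with its pipe, and both funnels are seated. I hand the job in.

```bash
python3 -c "
from workcell import bot
print(bot.close_job())"
```

```text
the job is handed in; nothing more can be done
None
```

I pushed the finished station's lever shut to its stop, then pushed the blue-lidded station's lever fully open; the blanked station stayed shut, the final pictures showed both funnels seated, and I handed the job in after about 10 s of robot time, with no verdict shown.

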